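# Set the labelling cradle's stop to its middle notch and push the jar home

### The job

Set up the jar labelling cradle for the amber candle jar that lies in it. With your fingertips push the sliding end stop along its rail, towards the jar, past the first of the rail's three notches until it clicks into the middle one, and leave it there; then gently push the jar by its lid end along the cradle until its base sits flush against the stop. Only push: grip and lift nothing, do not force anything, and leave the things standing around where they are.

Things in the scene. Friction and masses are not known exactly. Their poses are not given: they have to be found in the camera images.
- cradle: labelling cradle, fixed. Origin under its base plate on the jar's centre line; y along the rail, the way to push the stop (robot's left, within 20 deg); z up. In mm: base plate x -100..135, y -182..133, top z 12; two white strips form a 45 deg V along y (y -105..115, upper edges x +-36, z 52), jar axis at x 0, z 65.5; notched steel rail at x -78, top z 46; label roll at x 78..138, top z 75
- stop (a joint): travel of the end stop along the cradle's +y, 0 to 0.135 m; starts at 0 to 0.022, before notch 1. Its spring plunger clicks into notches at 0.045, 0.080 (the middle one) and 0.115. It slides with about 1.5 N; at a notch the force dips to nothing and the stop snaps to the notch's centre from up to 4 mm either side; about 8 N pushes it out again. It stays where it is left
- stop_back (a point): centre of the side of the stop plate to push on, facing the cradle's -y; height 65.5, axes as the cradle's. The upright aluminium plate (cradle x -20..20, 8 thick along y, z 41.5..80.5) stands across the centre line; an arm joins it to the carriage, 36 x 40 x 38 mm with a plunger knob on top (up to z 92), on the rail at x -78
- stop_face (a point): centre of the other side of the stop plate, facing +y, towards the jar's base: 8 mm from stop_back; its axes are the cradle's
- notch2 (a point): the middle notch in the rail's top (x -78, y -59, z 46 in the cradle's frame); V-shaped, 14 wide, 5 deep, with a black line beside each on the base plate; the stop is in it when the plate's middle is level with it along y
- notch1 (a point): the first notch, 35 mm before the middle one
- notch3 (a point): the third notch, 35 mm after the middle one
- jar: the amber glass candle jar with black lid and no label, loose, lying in the cradle's V: a cylinder, diameter 70, length 90 mm, 0.3 to 0.5 kg. Origin at its centre, y along its axis from base to lid. It slides along the V with 1 to 4 N. At the start its base is 40 to 75 mm past where the stop's face stands in the middle notch
- jar_base (a point): centre of the jar's flat base, which faces the stop
- jar_lid (a point): centre of the jar's flat lid end, which faces the cradle's +y: push here towards -y
- done_jar: bystander: a finished amber glass jar, black lid, paper label, standing upright, diameter 70, 90 tall; origin at the centre of its underside; on the robot's side of the cradle
- votive: bystander: a small clear glass cup, diameter 58, 40 tall; origin at the centre of its underside; on the robot's side of the cradle
- paper_cup: bystander: a white paper cup, diameter 74, 85 tall, light; origin at the centre of its underside; beyond the cradle
- tin: bystander: a round aluminium candle tin, diameter 78, 55 tall; origin at the centre of its underside; beyond the cradle
- lids: bystander: a stack of three black jar lids, diameter 69, 48 tall; origin at the centre of its underside; past the cradle's open (+y) end
- pitcher: bystander: an aluminium wax pouring pitcher, diameter 110, 150 tall; origin at the centre of its underside; to the left
- water: bystander: a clear plastic water bottle, diameter 62, 190 tall; origin at the centre of its underside; to the right
Things that resemble listed ones, but are neither listed nor needed, are in the scene too. What is shaped like the jar but yellow is not meant.

How it is judged (in metres and radians):
On the way, in this order (a step that is already met when the one before it is completed fails the run):
1. the stop has clicked into the middle notch (value of joint stop between 0.0775 and 0.0825 m and velocity of joint stop between -0.01 and 0.01 m/s), for 0.3 s.
2. the jar's base sits against the stop, which is still in the middle notch (value of joint stop between 0.0775 and 0.0825 m and y of jar_base in the frame of stop_face between -0.002 and 0.003 m and x of jar_base in the frame of stop_face between -0.006 and 0.006 m and z of jar_base in the frame of stop_face between -0.006 and 0.006 m and angle between the y axis of jar and the y axis of cradle, either way round below 0.06 rad), for 0.2 s.
At the end, for the whole second after the job is handed in: The stop rests in the middle notch (travel 0.080 m, within 2.5 mm), the jar lies in the V with its base flush against the stop (gap under 3 mm, on the centre line within 6 mm, straight within 0.06 rad), and both are at rest (all of step 2 and velocity of joint stop between -0.01 and 0.01 m/s and linear speed of jar below 0.01 m/s); the robot touches nothing.
It fails at once if the jar is lifted or thrown out of the cradle (centre more than 10 mm above its height in the V) (height (world z) of jar above 0.0755 m).
It fails at once if the jar is gripped or pushed hard (over 20 N from the fingers) (contact force between the fingers and jar above 20 N).
It fails at once if the stop is gripped or forced (over 25 N from the fingers) (contact force between the fingers and stop above 25 N).
It fails at once if one of the things standing around is moved more than 20 mm (distance of any of done_jar, votive, paper_cup, tin, lids, pitcher, water from where it was at the start of the episode above 0.02 m).
It also fails if it takes over 54 s, if anything falls off the work surface, if the arm or the gripper's body presses on something with over 40 N, if the wrist force passes 120 N, or if a joint passes its speed limit or range.

### The arm

A 7-joint arm with a two-finger parallel gripper is mounted at the origin on the work surface. World frame = base frame: x ahead of the robot, y to its left, z up, the work surface at z = 0. Lengths are in mm, angles in rad, forces in N, time in s.
With the tool pointing down it reaches from about 400 to 875 mm from the base axis. Payload 19.3 kg.
Tool frame: the origin (TCP) lies at the very end of the fingers, on their centre line; the grasp point (between the pads) lies 19 mm behind it (grip_point_offset is the z of the grasp point in the tool frame, in mm); z points along the fingers, x is the direction in which the jaws open and shut, and the axes are right-handed (so a half turn about z gives the same grasp; the last joint's range is limited). The gripper opens to 85 mm and grips with 20 to 120 N. Pads are 22 mm wide; open, the fingers measure 114 mm over their backs; the gripper's body (76 mm by 85 mm) begins 54 mm behind the grasp point. The pads swing forward as they close: fully open they stand 13 mm farther back than shut.
Start: joints at [1.164, 0.521, -0.036, 1.599, 0.021, 1.021, -0.113], TCP at [206.515, -589.886, 206.491] pointing down, gripper open.
Joint ranges: [-2.91, 2.91], [-0.3, 2.13], [-1.5, 1.42], [0.17, 2.43], [-1.26, 4.41], [0.16, 1.93], [-2.52, 2.52]. Speed limits (rad/s): [1.89, 1.89, 2.39, 2.39, 3.01, 3.01, 3.01].

### API

Orientations are given as a 3x3 rotation matrix whose columns are the frame's x, y, z axes.
In Python, from workcell import movep, movel, goto_joints, open_gripper, clamp, wait, inverse_kinematics, read_state, camera, PlanningError, finish_job, grip_point_offset gives the robot as it stands. Calls block until the motion is done:
- movep(position, orientation): joint-space move of the TCP to a pose.
- movel(position, frame=None, max_speed=150, guard=None): straight line of the TCP; frame=None keeps the orientation; max_speed is the mean speed in mm/s. With guard (N) it stops when the force on the tool has changed by that much, and returns True; else False.
- goto_joints(angles): joint-space move.
- open_gripper() and clamp(): open the fingers fully, or close them until they stop; the grip force is fixed at half the most.
- wait(seconds).
- inverse_kinematics(position, orientation): joint angles nearest the present ones, or None.
- read_state(): the state.
- camera(name): name is "scene" or "top"; returns a dict with "image" (480x640x3 uint8, blue, green, red), "range_z" (480x640 float32, mm along the optical axis (not along the pixel's ray), 0 where there is no reading), "fx", "fy", "cx", "cy" (pixels), "dist_coeffs" ([k1, k2, p1, p2, k3] as OpenCV has them; the pictures are not rectified), "cam_to_world" (4x4, takes a point from camera to world coordinates). Camera axes: x right, y up, looking along -z (the intrinsics and any distortion apply to the point x, -y, -z); pixel columns grow to the right and rows downward; lengths in mm; the calibration is good to about 2 mm. A picture is of the moment at which its call begins.
A pose or a line that the arm cannot do raises PlanningError and nothing moves.
- finish_job(): hands the job in, once; it reports no verdict.
The state is a dict: "time": time; "qpos": joint angles; "qvel": joint speeds; "joint_efforts": joint torques, N m; "eef_pos": TCP position; "tool_rot": TCP orientation; "ft_force": force on the tool from outside, world axes, zero at the start; "torque": the same for the moment, N m; "finger_gap": finger opening in mm.
Only numpy, scipy, OpenCV 4.12 (cv2) and the standard library are available. Lean on these libraries where they do the work, as an engineer would, in place of code of your own. Each camera call takes 0.05 s, during which the arm holds its last target. There are 200 camera calls.

## Working session

There is one attempt and no reset: what is moved stays moved. The work goes in short steps, each a Python script; the robot and the scene stay as the last script left them, time stands still between calls to the robot, and variables do not carry over. Pictures are saved under pics/ and viewed, on a budget of 10 in all, crops included, one or two more only if the job needs it, and the job is handed in when it is done.

```bash
mkdir -p pics; ls; python3 - <<'E'
from workcell import *
import cv2,numpy as np,pickle
for n in("scene","top"):
    c=camera(n); cv2.imwrite(f"pics/{n}0.png",c["image"]); pickle.dump(c,open(f"{n}0.pkl","wb"))
    print(n,c["fx"],c["cx"],c["cy"],c["dist_coeffs"],np.round(c["cam_to_world"],3).tolist(),(c["range_z"]>0).mean())
s=read_state();print(s["time"],s["ft_force"],s["finger_gap"],grip_point_offset)
E
```

```text
pics
scene 465.219007692947 312.9054087783415 243.7805785502061 [-0.10418922  0.          0.          0.          0.        ] [[0.126, -0.561, 0.818, 1540.699], [0.992, 0.051, -0.118, -112.191], [0.024, 0.826, 0.562, 701.497], [0.0, 0.0, 0.0, 1.0]] 0.9920572916666667
top 555.9809889716493 310.0789630122521 237.52768965906847 [0.0257854 0.        0.        0.        0.       ] [[-0.0, 0.996, -0.093, 469.084], [-1.0, -0.001, -0.005, 21.859], [-0.005, 0.093, 0.996, 1264.532], [0.0, 0.0, 0.0, 1.0]] 0.996025390625
0.1 [-0.40904006 -0.43645225  0.48584894] 85.68864473872289 -18.700000000000003
```

View pics/top0.png

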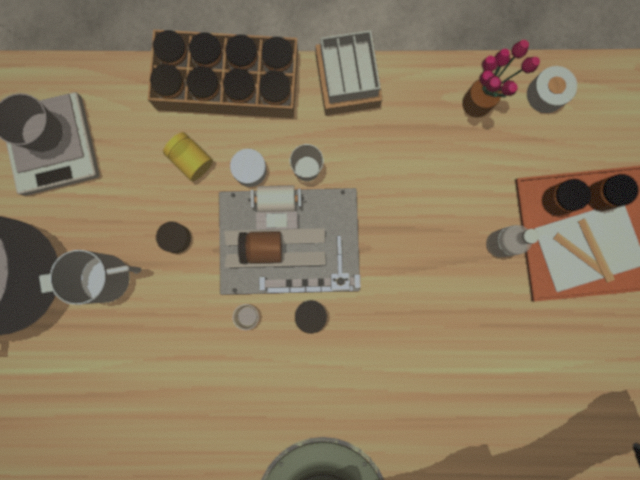

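View pics/scene0.png

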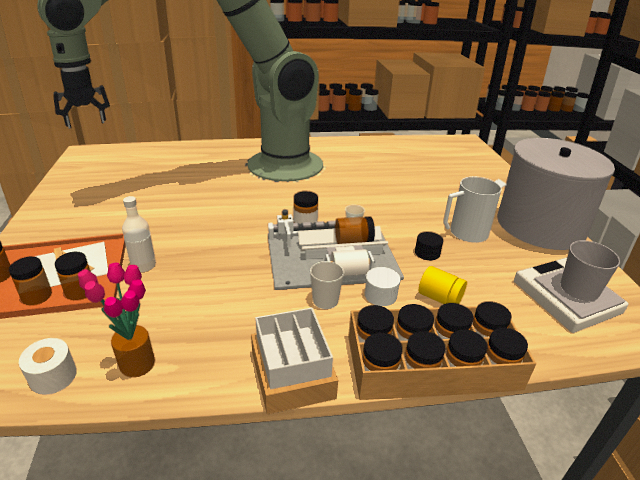

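Top view: cradle around (289,242), amber unlabelled jar in its V at (262,247) with black lid on the left end (243,247), stop carriage at (340,281) with its plate reaching up to (340,240). Jar-like alternatives: yellow jar (187,155), crate jars (150–300,30–110), tray jars (572,195)/(620,190), labelled done jar (311,317); only (262,247) is amber, bare and lying in the V. I'll confirm in an enlarged crop while measuring.

```bash
cat > h.py <<'E'
import cv2,numpy as np
def ray(c,uv):
    uv=np.asarray(uv,float).reshape(-1,1,2)
    K=np.array([[c["fx"],0,c["cx"]],[0,c["fy"],c["cy"]],[0,0,1]])
    p=cv2.undistortPoints(uv,K,np.array(c["dist_coeffs"])).reshape(-1,2)
    M=np.array(c["cam_to_world"]); d=np.c_[p[:,0],-p[:,1],-np.ones(len(p))]
    return M[:3,3],d@M[:3,:3].T
def onplane(c,uv,z):
    o,d=ray(c,uv); return o+d*((z-o[2])/d[:,2])[:,None]
def cloud(c,u0,u1,v0,v1):
    v,u=np.mgrid[v0:v1,u0:u1]; uv=np.c_[u.ravel(),v.ravel()]
    o,d=ray(c,uv); z=c["range_z"][v0:v1,u0:u1].ravel()
    return (o+d*z[:,None]),uv,c["image"][v0:v1,u0:u1].reshape(-1,3)
E
python3 - <<'E'
import pickle; from h import *
c=pickle.load(open("top0.pkl","rb"))
P,uv,col=cloud(c,205,375,175,305)
z=P[:,2]; print("table z",np.median(P[:800,2]),np.percentile(z,[1,5,25,50,75,95,99]).round(1))
# cradle outline: grey pixels (low saturation) region
hsv=cv2.cvtColor(c["image"],cv2.COLOR_BGR2HSV)
m=np.zeros((480,640),np.uint8); m[175:305,205:375]=(hsv[175:305,205:375,1]<50)*255
hm=np.zeros_like(m); hm[175:305,205:375]=((z>7)&(z<17)).reshape(130,170)*255
for name,k in(("depth",hm),("grey&depth",cv2.bitwise_and(m,hm))):
    k=cv2.morphologyEx(k,cv2.MORPH_OPEN,np.ones((3,3)))
    n,l,st,ce=cv2.connectedComponentsWithStats(k); pts=np.argwhere(k>0)[:,::-1].astype(float)
    W=onplane(c,pts,12)[:,:2]
    r=cv2.minAreaRect(W.astype(np.float32)); print(name,r,cv2.boxPoints(r).round(1).tolist())
im=cv2.resize(c["image"][180:335,210:370],None,fx=5,fy=5,interpolation=cv2.INTER_CUBIC)
im=cv2.resize(im,(620,600)) if im.shape[0]<600 else cv2.resize(c["image"][180:335,210:370],None,fx=3.8,fy=3.8,interpolation=cv2.INTER_CUBIC)
cv2.imwrite("pics/crop.png",im)
E
```

```text
table z 0.335282296666378 [-5.8 -3.6  0.8 10.7 42.3 88.9 99.5]
depth ((579.3822021484375, 75.45890808105469), (233.85511779785156, 313.8137512207031), 1.4202420711517334) [[458.6000061035156, 229.39999389648438], [466.3999938964844, -84.30000305175781], [700.2000122070312, -78.5], [692.4000244140625, 235.1999969482422]]
grey&depth ((578.6065673828125, 75.86138153076172), (232.3070068359375, 310.95574951171875), 1.6234803199768066) [[458.1000061035156, 228.0], [466.8999938964844, -82.80000305175781], [699.0999755859375, -76.30000305175781], [690.2999877929688, 234.60000610351562]]
```

View pics/crop.png

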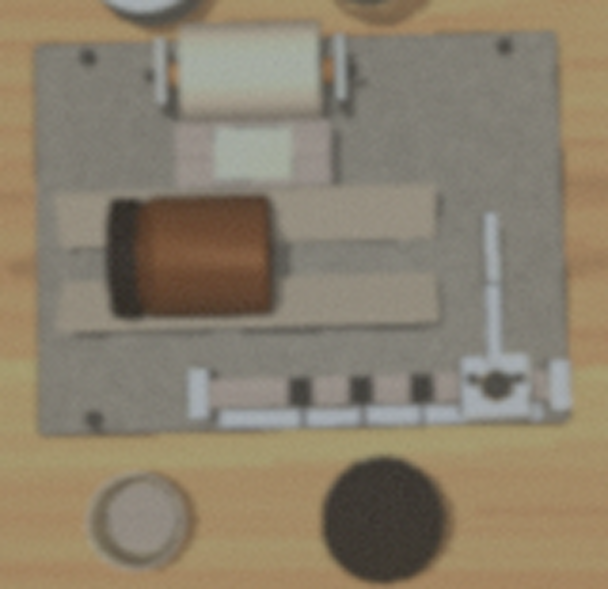

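The crop confirms the jar: bare amber with black lid at crop (125,258), base at (272,258) facing the stop plate at (491,285); notches at crop (422/360/300, 390). The base plate measures 234 x 314, matching 235 x 315. Now I'll measure the stop, jar and neighbours in the cradle frame.

```bash
cat >> h.py <<'E'
YAW=np.radians(1.5)
R2=np.array([[np.cos(YAW),-np.sin(YAW)],[np.sin(YAW),np.cos(YAW)]])
O=np.array([579.2,75.6])-R2@[17.5,-24.5]
def toC(P): return np.c_[(P[:,:2]-O)@R2,P[:,2]]
def toW(x,y,z): return [*(O+R2@[x,y]),z]
E
python3 - <<'E'
import pickle; from h import *
from workcell import *
c=pickle.load(open("top0.pkl","rb"))
print("O",O)
hsv=cv2.cvtColor(c["image"],cv2.COLOR_BGR2HSV)
def px(u0,u1,v0,v1,f,z):
    v,u=np.mgrid[v0:v1,u0:u1]; s=f(hsv[v0:v1,u0:u1].astype(int)); 
    return toC(onplane(c,np.c_[u[s],v[s]],z))
pc=lambda a:np.percentile(a,[2,50,98]).round(1)
# plate top (bright) at z 80.5
q=px(334,346,238,272,lambda h:h[...,2]>150,80.5); print("plate x",pc(q[:,0]),"y",pc(q[:,1]),len(q))
# carriage top
q=px(329,352,272,292,lambda h:h[...,2]>165,84-0); print("carriage x",pc(q[:,0]),"y",pc(q[:,1]),len(q))
# notch dark marks on rail at z46
for u0,u1 in((283,295),(299,311),(315,327)):
    q=px(u0,u1,277,289,lambda h:h[...,2]<85,44); print("notch",pc(q[:,0]),pc(q[:,1]),len(q))
# jar amber+lid
a=px(230,290,228,268,lambda h:(h[...,1]>120)&(h[...,2]>50),100); print("amber@100 y",pc(a[:,1]),"x",pc(a[:,0]))
P,uv,col=cloud(c,205,380,175,335); C=toC(P)
s=(C[:,2]>85)&(abs(C[:,0])<20)&(C[:,1]>-60); print("jar top y",np.percentile(C[s,1],[1,50,99]),"x",np.median(C[s,0]),"z",np.median(C[s,2]))
s=(C[:,2]>60)&(C[:,0]<25)&(C[:,0]>-25)&(C[:,1]<-80); print("plate depth n",s.sum(),pc(C[s,1]) if s.sum() else "")
sc=pickle.load(open("scene0.pkl","rb"))
for n,uv0,z in(("lids",(173,237),48),("votive",(247,317),40),("done",(311,317),90),("water",(510,240),100),("cup",(307,162),85),("tin",(248,167),55)):
    p=onplane(c,[uv0],z); print(n,p.round(0),toC(p).round(0))
s=read_state(); print(s["tool_rot"])
E
```

```text
O [561.06466158  99.63350787]
plate x [-56.5 -23.5  13.9] y [-136.9 -134.1 -130.7] 94
carriage x [-92.8 -84.1 -60.9] y [-148.9 -133.7 -116.6] 110
notch [-85.2 -78.6 -72. ] [-26.4 -23.9 -19.6] 26
notch [-84.  -78.5 -72.9] [-61.4 -58.  -54.6] 24
notch [-84.8 -78.3 -71.7] [-96.4 -92.  -89.6] 25
amber@100 y [-5.3 27.5 59.4] x [-27.5  -1.1  24.2]
jar top y [-9.23104434 35.0352945  79.48516096] x -0.7504313154695195 z 96.72882738981116
plate depth n 87 [-139.1 -134.8 -131.2]
lids [[584. 329.  48.]] [[ 29. 228.  48.]]
votive [[409. 165.  40.]] [[-150.   69.   40.]]
done [[412.  25.  90.]] [[-151.  -70.   90.]]
water [[ 572. -391.  100.]] [[  -2. -491.  100.]]
cup [[743.  34.  85.]] [[180. -71.  85.]]
tin [[739. 165.  55.]] [[179.  60.  55.]]
[[ 3.30434715e-01 -9.43828766e-01 -4.00368265e-04]
 [-9.43828332e-01 -3.30434948e-01  9.08211772e-04]
 [-9.89492063e-04  7.77742136e-05 -9.99999507e-01]]
```

```bash
cat >> h.py <<'E'
R=np.array([[R2[0,0],-R2[0,1],0],[R2[1,0],-R2[1,1],0],[0,0,-1.]])
from workcell import *
def st():
    s=read_state(); y=toC(np.array([s["eef_pos"]]))[0]; f=np.array(s["ft_force"]); return s["time"],y.round(1),np.r_[f[:2]@R2,f[2]].round(2)
E
python3 - <<'E'
from h import *
for Q in(R,R@np.diag([-1,-1,1.])):
    print(np.round([inverse_kinematics(toW(0,y,z),Q) for y,z in((-165,260),(-165,55),(-78,55),(110,55))],2))
movel([330,-480,330],max_speed=300)
clamp()
movep(toW(0,-165,300),R); print(st())
movel(toW(0,-165,55),max_speed=200); print(st(), read_state()["finger_gap"])
c=camera("scene"); cv2.imwrite("pics/s1.png",cv2.resize(c["image"][150:310,220:430],None,fx=3.7,fy=3.7))
E
```

```text
[[ 0.45  0.43 -0.61  1.66  0.27  1.13 -0.21]
 [ 0.38  0.69 -0.52  1.85  0.48  0.74 -0.39]
 [ 0.22  0.68 -0.51  1.86  0.47  0.73 -0.53]
 [-0.01  0.75 -0.66  1.77  0.6   0.83 -0.94]]
[[-0.73  0.69  1.23  1.72 -0.69  1.24 -2.44]
 [-0.42  0.75  0.63  1.89 -0.65  0.72 -2.52]
 [-0.67  0.81  0.8   1.91 -0.82  0.79 -2.52]
 [ 0.3   1.06 -1.28  1.75  1.09  1.23  1.87]]
(3.45, array([-1.000e-01, -1.666e+02,  3.000e+02]), array([ 0.4 , -0.95,  0.1 ]))
(4.825, array([   0.5, -165.1,   55.9]), array([-0.8 , -0.01,  1.07])) -0.18123169120085603
```

View pics/s1.png

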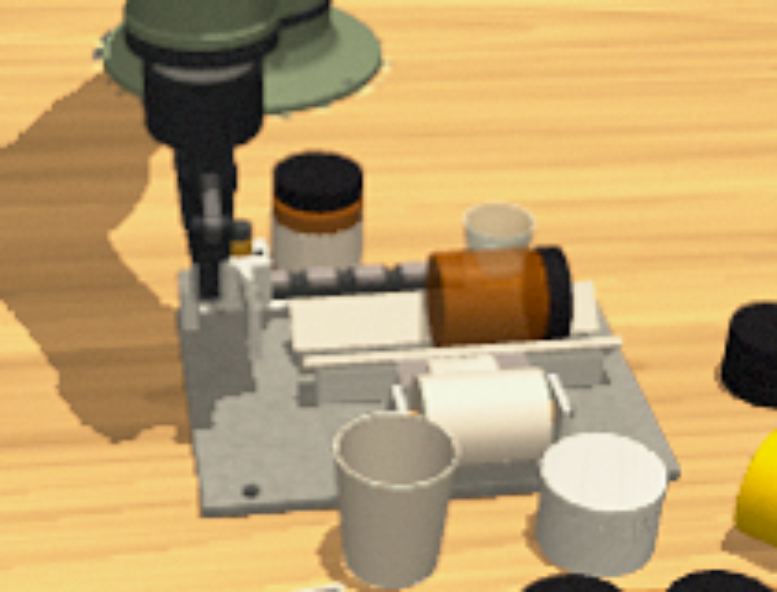

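The closed fingertips at (208,270) stand behind the plate at (250,285), clear of everything. Now pushing in small logged steps through notch 1.

```bash
python3 - <<'E'
from h import *
print(movel(toW(0,-152,55),max_speed=50,guard=12),st())
print(movel(toW(0,-118,55),max_speed=40,guard=12),st())
for y in np.arange(-116,-93,2):
    g=movel(toW(0,y,55),max_speed=20,guard=18); t,p,f=st(); print(y,round(t,2),p[1],f,g)
    if g: break
c=camera("top"); cv2.imwrite("pics/t2.png",c["image"])
hsv=cv2.cvtColor(c["image"],cv2.COLOR_BGR2HSV)
im=c["image"][225:305,270:370]; cv2.imwrite("pics/t2.png",cv2.resize(im,None,fx=6,fy=6,interpolation=cv2.INTER_CUBIC))
E
```

```text
False (5.2833, array([ 1.000e-01, -1.515e+02,  5.510e+01]), array([0.53, 0.36, 0.24]))
False (6.2833, array([  -0. , -117.8,   55. ]), array([ 0.02,  0.15, -0.15]))
-116 6.53 -116.0 [ 0.58 -0.5  -0.31] False
-114 6.78 -113.7 [ 1.37 -0.6   0.73] False
-112 7.03 -111.7 [-0.36  0.48 -0.4 ] False
-110 7.28 -109.8 [-0.12 -0.   -0.03] False
-108 7.53 -107.8 [-0.19 -0.01  0.24] False
-106 7.78 -106.3 [-0.46 -2.47  1.37] False
-104 8.03 -104.7 [-0.87 -5.92  1.3 ] False
-102 8.28 -102.9 [ 0.07 -6.41  0.81] False
-100 8.53 -100.2 [-0.05 -3.93  1.08] False
-98 8.78 -97.6 [-0.25 -1.91  1.31] False
-96 9.03 -95.6 [ 0.02 -0.24  1.15] False
-94 9.28 -93.7 [-0.75 -0.39  2.25] False
```

View pics/t2.png

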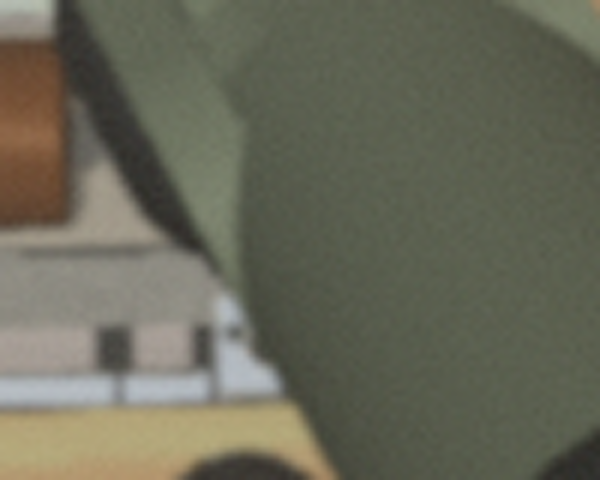

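Arm covers most of it, but the carriage's front edge (crop 215,330) is at notch 2's mark, as expected (no runaway). Notch 1 force profile puts the notch-centre contact at finger y ≈ -107.3, so notch 2's is ≈ -72.3. Stop at -74.5, then retract and look.

```bash
python3 - <<'E'
from h import *
print(movel(toW(0,-84,55),max_speed=20,guard=12),st())
for y in [-82,-80,-78.5,-77.2,-76,-75,-74.2]:
    g=movel(toW(0,y,55),max_speed=10,guard=8); t,p,f=st(); print(y,round(t,2),p[1],f,g)
    if g: break
wait(.2);print(st())
movel(toW(0,-110,55),max_speed=100)
movel(toW(0,-110,140),max_speed=200)
movep(toW(-20,-330,260),R)
c=camera("top"); print(st()[0])
import pickle; pickle.dump(c,open("t3.pkl","wb"))
hsv=cv2.cvtColor(c["image"],cv2.COLOR_BGR2HSV)
v,u=np.mgrid[238:270,300:330]; s=hsv[238:270,300:330,2]>150
q=toC(onplane(c,np.c_[u[s],v[s]],80.5)); print("bright y hist",[(a,int(n)) for a,n in zip(range(-110,-40,5),np.histogram(q[:,1],range(-110,-35,5))[0])])
C=toC(cloud(c,205,380,175,335)[0]); k=(C[:,2]>62)&(abs(C[:,0])<25)&(C[:,1]<-25); print("plate depth y",k.sum(),np.percentile(C[k,1],[5,50,95]))
k=(C[:,2]>70)&(abs(C[:,0]+78)<18); print("carriage y",k.sum(),np.percentile(C[k,1],[5,50,95]))
k=(C[:,2]>85)&(abs(C[:,0])<20)&(C[:,1]>-40); print("jar y",np.percentile(C[k,1],[1,50,99]))
cv2.imwrite("pics/t3.png",cv2.resize(c["image"][180:300,215:370],None,fx=5,fy=5,interpolation=cv2.INTER_CUBIC))
E
```

```text
False (9.9833, array([  0. , -83.6,  55. ]), array([ 1.05,  0.88, -0.54]))
-82 10.33 -82.0 [-1.07  0.27  0.23] False
-80 10.68 -79.8 [-0.38 -0.44  0.77] False
-78.5 10.98 -78.2 [ 0.48  0.81 -0.04] False
-77.2 11.27 -77.1 [-0.66 -1.    0.55] False
-76 11.53 -75.9 [-0.09 -0.32 -0.21] False
-75 11.78 -74.9 [-0.03 -0.74  0.57] False
-74.2 12.03 -74.2 [ 0.73 -0.6   0.12] False
(12.2333, array([ -0. , -74.2,  55. ]), array([ 0.28, -0.41, -0.54]))
14.3583
bright y hist [(-110, 0), (-105, 9), (-100, 40), (-95, 39), (-90, 40), (-85, 44), (-80, 40), (-75, 41), (-70, 28), (-65, 43), (-60, 75), (-55, 55), (-50, 2), (-45, 0)]
plate depth y 77 [-62.9863739  -59.19025729 -55.3484328 ]
carriage y 198 [-75.33985855 -75.33985855 -48.89873758]
jar y [-9.15311954 34.94378598 79.16369366]
```

View pics/t3.png

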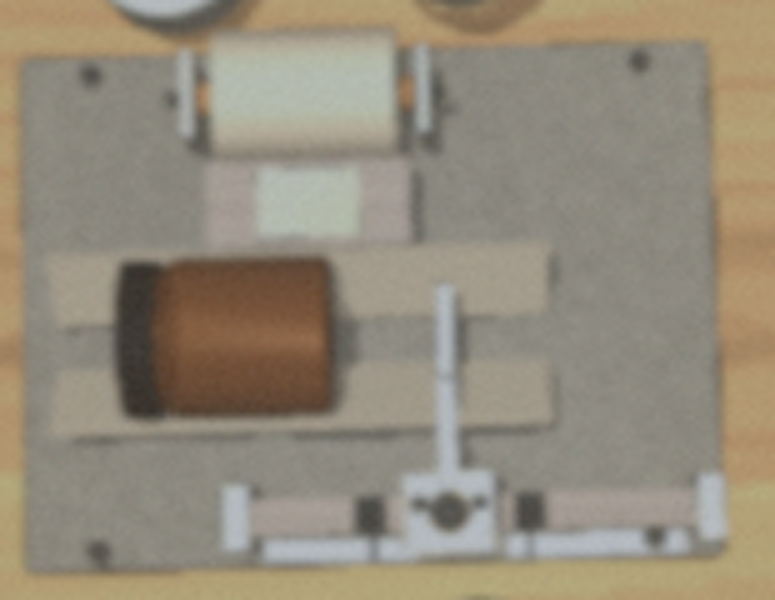

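The knob (450,510) sits midway between the visible notches at (371,512) and (530,512), and the depth puts the plate's middle at y -59.2 (nominal -59): the stop is in the middle notch. The jar hasn't moved. Now the jar, from its lid end.

```bash
python3 - <<'E'
from h import *
movep(toW(0,113,260),R); movel(toW(0,113,56),max_speed=200); print(st())
print(movel(toW(0,96,56),max_speed=60,guard=10),st())
print(movel(toW(0,75,56),max_speed=30,guard=10),st())
print(movel(toW(0,54,56),max_speed=30,guard=10),st())
for y in np.arange(53,45.9,-.7):
    g=movel(toW(0,y,56),max_speed=8,guard=7)
    F=[]
    for _ in range(6): F.append(st()[2][1]); wait(.02)
    t,p,f=st(); print(round(y,1),round(t,2),p[1],"Fy",np.mean(F).round(2),f,g)
    if g or np.mean(F)>5: break
E
```

```text
(17.15, array([  0.6, 113.2,  57. ]), array([ 0.11, -0.66,  0.15]))
False (17.5833, array([ 0.3, 95.4, 56.3]), array([ 0.74, -0.03,  0.02]))
False (18.4333, array([-0. , 74.8, 56. ]), array([-0.86, -0.59, -0.59]))
False (19.2833, array([ 0. , 53.8, 56. ]), array([0.06, 1.22, 0.38]))
53.0 19.66 53.0 Fy 0.49 [-0.05 -0.23  1.02] False
52.3 20.01 52.4 Fy 1.96 [-0.16  2.38 -0.38] False
51.6 20.36 51.6 Fy 1.65 [0.19 0.71 0.93] False
50.9 20.71 50.8 Fy 1.43 [-0.05  1.    0.62] False
50.2 21.06 50.2 Fy 1.62 [-0.18  1.01  0.5 ] False
49.5 21.41 49.4 Fy 1.42 [-0.54  1.27  0.41] False
48.8 21.76 48.7 Fy 1.82 [-0.1   1.36  0.03] False
48.1 22.11 48.1 Fy 1.39 [-0.13  1.91  0.42] False
47.4 22.46 47.3 Fy 1.66 [-0.7   1.29  0.53] False
46.7 22.81 46.6 Fy 1.51 [0.4  1.71 1.3 ] False
46.0 23.16 45.9 Fy 1.64 [-0.74  1.85  0.85] False
```

Steady 1.6 N sliding and no stop yet; continuing in small steps.

```bash
python3 - <<'E'
from h import *
for y in np.arange(45.5,40.9,-.5):
    g=movel(toW(0,y,56),max_speed=8,guard=7)
    F=[]
    for _ in range(8): F.append(st()[2][1]); wait(.02)
    t,p,f=st(); print(round(y,1),round(t,2),p[1],"Fy",np.mean(F).round(2),g)
    if g or np.mean(F)>3.5: break
E
```

```text
45.5 23.54 45.7 Fy 4.44 False
```

Contact with the stop at finger y 45.7 (nominal 46). Back off and check.

```bash
python3 - <<'E'
from h import *
wait(.3); print(st())
movel(toW(0,70,56),max_speed=80); movel(toW(0,100,150),max_speed=200)
movep(toW(-20,330,260),R)
c=camera("top"); print(st())
C=toC(cloud(c,205,380,175,335)[0]); k=(C[:,2]>62)&(abs(C[:,0])<25)&(C[:,1]<-50); print("plate",k.sum(),np.percentile(C[k,1],[5,50,95]))
k=(C[:,2]>85)&(abs(C[:,0])<20); print("jar y",np.percentile(C[k,1],[1,50,99]),np.median(C[k,0]),np.median(C[k,2]))
cv2.imwrite("pics/t4.png",cv2.resize(c["image"][180:300,215:370],None,fx=5,fy=5,interpolation=cv2.INTER_CUBIC))
E
```

```text
(23.8417, array([ 0. , 45.7, 56. ]), array([0.12, 4.86, 0.58]))
(25.9917, array([-19. , 327.7, 258.9]), array([-0.81,  0.54, -0.05]))
plate 136 [-61.98243727 -56.53357339 -51.11325035]
jar y [-54.95013775 -10.71070316  33.10883259] -0.6455957130686417 96.93116893923207
```

View pics/t4.png

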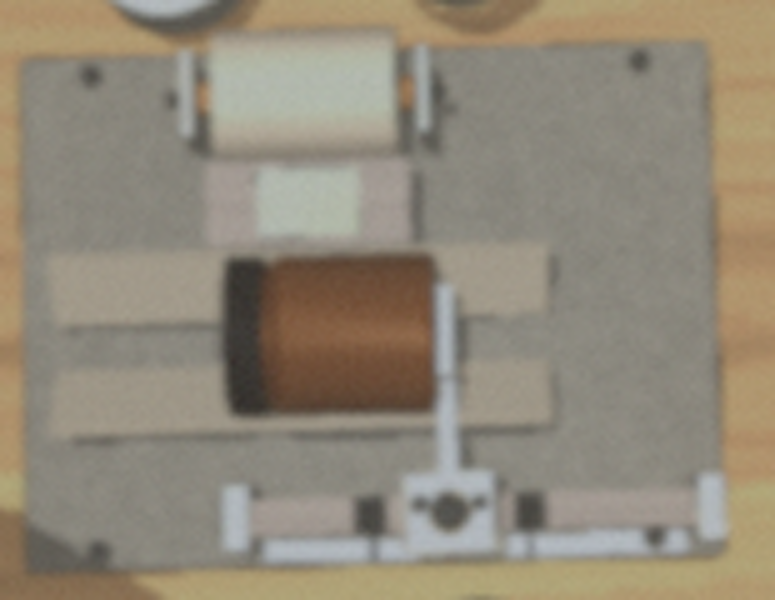

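The jar's base (435,335) lies flat against the plate (445,335) with no visible gap. The knob is still at (450,510), midway between the outer notches, and the neighbours are unmoved. Handing in.

```bash
python3 -c "
from workcell import *
finish_job()"
```

```text
the job is handed in; nothing more can be done
```

I pushed the end stop past notch 1 into the middle notch with closed fingertips, then pushed the jar by its lid end until its base met the stop. I backed off clear of everything and handed the job in at about 26 s of the 54 s allowed.

**Stop:** After the push, depth put the plate's middle at y -59.2 mm, against a nominal -59 for the middle notch. The knob sat midway between the outer two notches, and it was at the same pixel after the jar push. Past notch 1 I read up to 6.4 N. Near notch 2 the readings were within sensor noise of about 1 N, so the click itself was not felt, only seen in the picture.

**Jar:** It slid with about 1.6 N. The force rose to about 4.5–4.9 N at finger y 45.7 mm, where contact was expected at 46. The last picture shows no gap at the plate; depth puts the base at y -55.0 and the jar within 1 mm of the centre line.

**Disagreement:** The last depth reading of the plate's middle was -56.5 mm. I put this down to the jar's edge falling into the sampled region, because the picture shows the stop unmoved.

**Bystanders:** I checked only those in the last close-up (label roll and the cup and tin edges) by eye, and those had not moved. I did not measure the others again, but the fingers never came near them.

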